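# Index the mitre jig one hole

### The arm

A 6-joint arm with a two-finger parallel gripper is mounted at the origin on the work surface. World frame = base frame: x ahead of the robot, y to its left, z up, the work surface at z = 0. Lengths are in m, angles in rad, forces in N, time in s.
With the tool pointing down it reaches from about 0.325 to 0.775 m from the base axis. Payload 5.5 kg.
Tool frame: the origin (TCP) lies between the finger pads; the fingertips stand 8 mm ahead of it and the grasp point (between the pads) lies 11 mm behind it (tcp_to_tips is the distance from the TCP to the fingertips, in m); z points along the fingers, y is the direction in which the jaws open and shut (so a half turn about z gives the same grasp; the last joint's range is limited). The gripper opens to 88 mm and grips with 3 to 60 N. Pads are 20 mm wide; open, the fingers measure 115 mm over their backs; the gripper's body (75 mm by 178 mm) begins 61 mm behind the grasp point.
Start: joints at [-0.057, 0.091, 1.231, -0, 1.82, -0.057], TCP at [0.6, -0, 0.231] pointing down, gripper open.
Joint ranges: [-2.87, 2.87], [-0.86, 2.18], [0.17, 2.46], [-1.51, 4.65], [0.06, 2.69], [-2.65, 2.65]. Speed limits (rad/s): [2.57, 2.57, 3.01, 3.14, 3.14, 3.14].

### API

Orientations are given as a unit quaternion [w, x, y, z].
In Python, from bench import * gives the robot as it stands. Calls block until the motion is done:
- move_to(position, orientation): joint-space move of the TCP to a pose.
- move_l(position, speed=0.15, orientation=None): straight line of the TCP; orientation=None keeps the orientation; speed is the mean speed in m/s.
- movej(angles): joint-space move.
- gripper_open() and close(): open the fingers fully, or close them until they stop; the grip force is fixed at half the most.
- hold(seconds).
- inverse_kinematics(position, orientation): joint angles nearest the present ones, or None.
- state(): the state.
- get_image(name): name is "scene" or "side" or "wrist"; returns a dict with "frame" (480x640x3 uint8, blue, green, red), "depth" (480x640 float32, m along the optical axis (not along the pixel's ray), 0 where there is no reading), "camera_matrix" (3x3 intrinsics, pixels), "k1" (the pictures are not rectified: a ray, as slopes to the right and down, at radius r is drawn at 1 + k1 r^2 times it, then the intrinsics apply), "view" (4x4, takes a point from world to camera coordinates). Camera axes: x right, y up, looking along -z (the intrinsics and any distortion apply to the point x, -y, -z); pixel columns grow to the right and rows downward; lengths in m; the calibration is good to about 2 mm. A picture is of the moment at which its call begins.
A pose or a line that the arm cannot do raises IKError and nothing moves.
- job_done(): hands the job in, once; it reports no verdict.
The state is a dict: "time": time; "joint_pos": joint angles; "dq": joint speeds; "joint_torque": joint torques, N m; "ee_pos": TCP position; "ee_rot": TCP orientation; "ft_force": force on the tool from outside, world axes, zero at the start; "moment": the same for the moment, N m; "finger_gap": finger opening in m.
Only numpy, scipy, OpenCV 4.12 (cv2) and the standard library are available. Lean on these libraries where they do the work, as an engineer would, in place of code of your own. Each camera call takes 0.05 s, during which the arm holds its last target. There are 200 camera calls.

### The job

Set the mitre jig for the next cut: hook a fingertip through the red pull ring, lift the spring index pin out of its hole, swing the blue arm just one hole to the side where the green marker stands, and let the pin drop fully home in that hole. Do not pinch the ring or force it, do not swing past that hole, and leave the two markers and everything else on the bench where they are. Finish clear of the jig.

Things in the scene. Friction and masses are not known exactly. Their poses are not given: they have to be found in the camera images.
- mitre_jig: Fixed mitre jig, at any place and yaw. Grey base plate, 12 mm thick, x -250 to +70 mm, y +-185 mm in this frame; origin on the arm's vertical pivot axis, at bench height. Its -x axis points roughly to the robot. On the near part a steel sector, top 30 mm above the bench, has five index holes on a 170 mm radius about the pivot, 15 degrees (45 mm) apart, the middle one on the -x axis.
- swing_arm (a joint): Angle (rad) of the blue arm about the pivot. 0: pin in the middle hole (start). Positive: counterclockwise from above, so the ring end moves to the jig's -y side. hole_right is at +0.262, hole_left at -0.262, the outer holes at +-0.524. Pin home: about 0.006 rad of play. Pin out: it turns with about 1 N at the ring and stays where left. Arm: flat bar 40 mm wide, top 44 mm above the bench.
- index_pin (a joint): Height (m) of the spring index pin: 0 fully home, 0.024 at its upper stop. It moves straight up and down on the arm; its round nose leaves the hole at 0.015. A spring presses it down: about 5 N to start lifting, 7 N at 0.018. It drops home when let down within about 3 mm of a hole's middle; let go between holes it rests on the sector at 0.015.
- pivot (a point): On the pivot axis, at the arm's top, 44 mm above the bench. Just beyond it, away from the ring, an aluminium fence 200 mm long stands across the arm (28 to 40 mm from the axis, top 89 mm above the bench) and turns with it.
- ring_centre (a point): Middle of the rigid red ring fixed on the pin: 94 mm above the bench with the pin home, 149 mm from the pivot axis. 8 mm round bar, opening 56 mm. Frame parallel to the arm's (-x: from pivot to ring end). The opening faces along -x and 40 degrees up, its top leaning to the pivot: a finger tilted 30 to 50 degrees from straight down, pointing to +x and down, goes through it.
- ring_top (a point): Middle of the bar at the ring's top, 119 mm above the bench with the pin home, 129 mm from the pivot axis; a fingertip inside the ring lifts it here. The ring's bottom joins the pin's 12 mm stem 70 mm above the bench, 170 mm from the pivot axis; the brass bush beneath (30 mm across) is 58 mm high.
- hole_left (a point): Mouth of the index hole on the jig's +y side of the middle one, 30 mm above the bench.
- hole_right (a point): Mouth of the index hole on the jig's -y side of the middle one, 30 mm above the bench.
- mark_green: Loose green marker button, 26 mm across and 22 mm high, origin at its underside; standing on the base plate in front of (robot side of) hole_left or hole_right: that is the hole to go to.
- mark_red: Loose orange marker button of the same shape in front of the other side hole. Stays.
- tape: Loose yellow tape measure 50 x 50 x 28 mm on the base plate's near left corner, origin at its underside. Stays.
- spray_can: Loose spray can, 60 mm across, 150 mm high, upright at the right. Origin at its underside. Stays.
- hammer: Loose hammer lying at the left. Stays.
- tube_offcut: Loose square steel tube 160 x 40 x 40 mm lying at the right, origin at its underside. Stays.
- weld_magnet: Loose red weld magnet 70 x 70 x 20 mm at the left, origin at its underside. Stays.

How it is judged:
By the outcome, as a careful person would: the job done as asked, in the order asked, and still so for the second after the job is handed in, with the robot touching nothing.
It also fails if it takes over 42 s, if anything falls off the work surface, if the arm or the gripper's body presses on something with over 40 N, if the wrist force passes 120 N, or if a joint passes its speed limit or range.

## Working session

There is one attempt and no reset: what is moved stays moved. The work goes in short steps, each a Python script; the robot and the scene stay as the last script left them, time stands still between calls to the robot, and variables do not carry over. Pictures are saved under pics/ and viewed, about 8 in all and at most 12, crops included, and the job is handed in when it is done.

```bash
mkdir -p pics; ls; cat > h.py <<'E'
from bench import *
import numpy as np, cv2
def snap(n,f):
    im=get_image(n); cv2.imwrite('pics/'+f+'.png',im['frame']); np.savez('pics/'+f,**{k:np.array(v) for k,v in im.items()}); return im
def cloud(im):
    K=im['camera_matrix'];k1=float(im['k1']);h,w=im['depth'].shape
    u,v=np.meshgrid(np.arange(w),np.arange(h))
    p=cv2.undistortPoints(np.stack([u,v],-1).reshape(-1,1,2).astype(float),K,np.array([k1,0,0,0.])).reshape(h,w,2)
    d=im['depth']; c=np.stack([p[...,0]*d,-p[...,1]*d,-d,np.ones_like(d)],-1)
    return (c@np.linalg.inv(im['view']).T)[...,:3]
E
python3 - <<'E'
from h import *
for n in('scene','side'):
    im=snap(n,n+'0'); print(n,im['k1'],np.linalg.inv(im['view'])[:3].round(3).tolist())
s=state();print(s['time'],s['ee_rot'],s['ft_force'])
a=np.hstack([cv2.imread('pics/scene0.png')]);
E
```

```text
pics
scene 0.026294005254288707 [[0.611, -0.578, 0.54, 1.51], [0.791, 0.451, -0.413, -0.702], [-0.004, 0.68, 0.733, 1.345]]
side -0.04019974332015009 [[0.93, 0.221, -0.294, 0.222], [-0.367, 0.598, -0.713, -0.823], [0.018, 0.771, 0.637, 0.83]]
0.1 [-6.42535886e-04  7.07122610e-01  7.07090441e-01 -5.56780936e-04] [-0.81186399  0.39472056  0.69486632]
```

View pics/scene0.png

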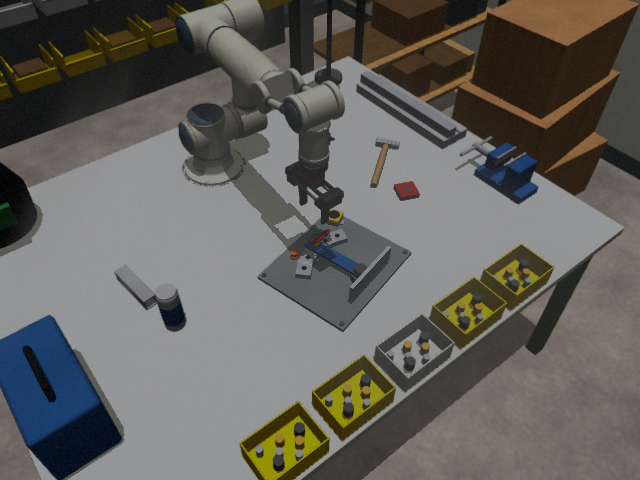

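View pics/side0.png

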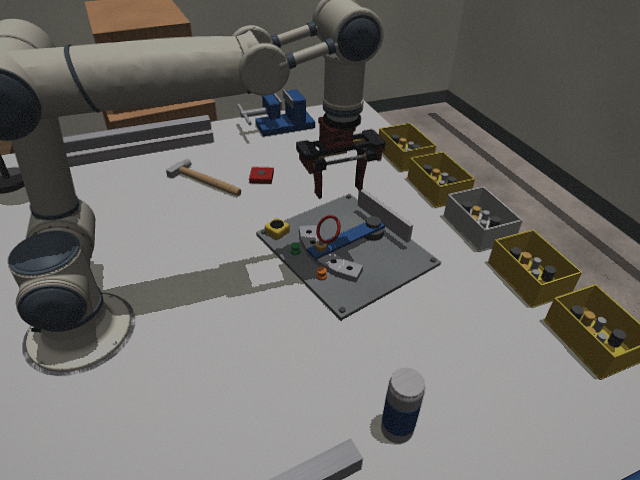

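The scene shows the jig under the gripper. Green marker is at side (295,248), on the tape side, and orange is at (321,272). The ring is at side (329,230). Next I'll get the metric positions.

```bash
cat > m.py <<'E'
from h import *
def meas(im):
    P=cloud(im); H=cv2.cvtColor(im['frame'],cv2.COLOR_BGR2HSV).astype(int); h,s,v=H[...,0],H[...,1],H[...,2]
    ok=(im['depth']>0)&(np.hypot(P[...,0]-.62,P[...,1])<.3)
    z=P[...,2]; o={}
    def g(m): return P[ok&m]
    o['ring']=g(((h<5)|(h>174))&(s>150)&(z>.06)&(z<.16)); o['green']=g((h>45)&(h<85)&(s>100)&(z<.06)&(z>.015))
    o['orange']=g((h>5)&(h<16)&(s>170)&(z<.05)&(z>.015)); o['blue']=g((h>100)&(h<125)&(s>120)&(z>.036)&(z<.052))
    o['tape']=g((h>22)&(h<34)&(s>150)&(z<.06)); o['plate']=g((z>.007)&(z<.017)&(s<60)); o['fence']=g((z>.06)&(z<.1)&(s<60))
    return o
if __name__=='__main__':
  for n in('scene','side','wrist'):
    im=snap(n,n+'1'); o=meas(im); print(n)
    for k,p in o.items():
        if len(p)>3:
            p2=p[:,:2].astype(np.float32); r=cv2.minAreaRect(p2); print(k,len(p),np.median(p,0).round(4),p.min(0).round(3),p.max(0).round(3),'rect',np.round(r[0],4),np.round(r[1],4),round(r[2],2))
E
python3 m.py
```

```text
scene
ring 12 [0.6091 0.0224 0.1185] [0.601 0.004 0.112] [0.615 0.052 0.125] rect [0.6093 0.0284] [0.0082 0.0489] 9.67
green 10 [0.5184 0.0709 0.0352] [0.511 0.06  0.031] [0.532 0.076 0.043] rect [0.5217 0.0691] [0.012  0.0244] 75.07
orange 22 [ 0.5503 -0.0421  0.034 ] [ 0.539 -0.05   0.017] [ 0.558 -0.033  0.038] rect [ 0.5504 -0.0433] [0.0199 0.0124] 31.41
blue 294 [0.6717 0.051  0.0439] [0.555 0.007 0.037] [0.732 0.079 0.052] rect [0.6397 0.0441] [0.1815 0.0435] 12.24
tape 43 [0.5137 0.1607 0.0393] [0.469 0.137 0.03 ] [0.527 0.187 0.049] rect [0.5001 0.1592] [0.0461 0.0455] 28.79
plate 6407 [ 0.6748 -0.0036  0.0119] [ 0.326 -0.296  0.007] [0.916 0.29  0.017] rect [ 0.6193 -0.004 ] [0.5824 0.5851] 14.82
fence 461 [0.7718 0.0654 0.0854] [ 0.566 -0.022  0.06 ] [0.8   0.176 0.097] rect [0.6734 0.0526] [0.2118 0.2055] 14.48
side
ring 146 [0.5954 0.0245 0.101 ] [ 0.568 -0.005  0.07 ] [0.615 0.062 0.125] rect [0.5916 0.0288] [0.0434 0.067 ] 13.18
green 90 [0.519  0.0656 0.031 ] [ 0.509 -0.014  0.016] [0.589 0.08  0.038] rect [0.5541 0.0354] [0.0215 0.1186] 45.71
orange 88 [ 0.5483 -0.043
[... 708 characters left out ...]
.5235 0.0711 0.0348] [0.51  0.059 0.018] [0.535 0.084 0.037] rect [0.5222 0.0714] [0.0237 0.0244] 63.74
orange 427 [ 0.5499 -0.0305  0.0343] [ 0.539 -0.042  0.015] [ 0.561 -0.024  0.037] rect [ 0.5505 -0.0324] [0.0156 0.023 ] 82.16
blue 9722 [0.6555 0.0484 0.0451] [0.541 0.003 0.038] [0.765 0.094 0.049] rect [0.6531 0.048 ] [0.2237 0.0396] 14.44
tape 938 [0.5019 0.143  0.0403] [0.479 0.129 0.023] [0.533 0.157 0.044] rect [0.5062 0.1431] [0.0539 0.0271] 0.44
plate 82652 [0.6533 0.0178 0.0131] [ 0.455 -0.159  0.009] [0.85  0.164 0.017] rect [0.6533 0.0357] [0.3203 0.347 ] 14.72
fence 10545 [0.7683 0.0717 0.0869] [ 0.567 -0.02   0.06 ] [0.8  0.15 0.1 ] rect [0.6748 0.0422] [0.2163 0.1766] 13.84
```

View pics/wrist1.png

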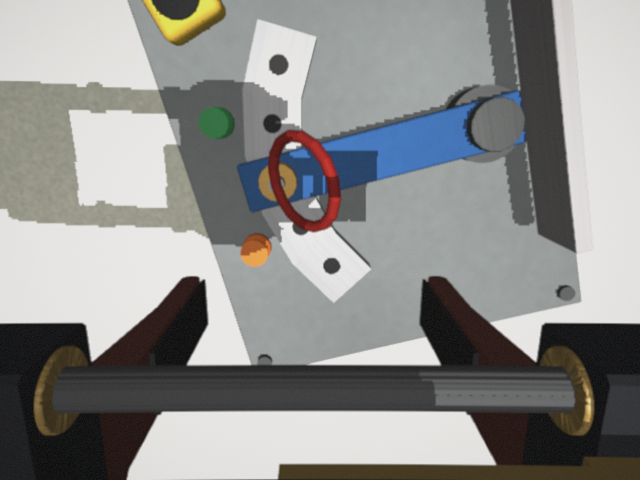

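The wrist view shows the ring about (305,180), green about (216,122) and orange about (256,250). The pivot knob is at (497,124) and the jig is yawed about 14.5°. Green stands on the jig's +y side, so the target is hole_left at −0.262. I'll fit the ring as a torus and plan the entry.

```bash
cat >> h.py <<'E'
from scipy.optimize import least_squares
from scipy.spatial.transform import Rotation as Ro
def ringfit(pts,c0,y0):
    def res(p):
        c,y=p[:3],p[3]; n=np.array([-np.cos(.698)*np.cos(y),-np.cos(.698)*np.sin(y),np.sin(.698)])
        q=pts-c; a=q@n; r=np.linalg.norm(q-a[:,None]*n,axis=1)
        return np.hypot(r-.032,a)-.004
    s=least_squares(res,[*c0,y0],loss='soft_l1',f_scale=.002); return s.x,np.sqrt(np.mean(s.fun**2))
T=np.radians(45)
def X(y): return np.array([np.cos(y),np.sin(y),0])
def dn(y): return np.sin(T)*X(y)-[0,0,np.cos(T)], np.cos(T)*X(y)+[0,0,np.sin(T)]
def quat(y,sg):
    d,_=dn(y); t=sg*np.array([-np.sin(y),np.cos(y),0]); q=Ro.from_matrix(np.stack([np.cross(t,d),t,d],1)).as_quat(); return q[[3,0,1,2]]
def Z(): return np.array(state()['ft_force'])
E
python3 - <<'E'
from h import *
from m import meas
for n in('wrist','side','scene'):
    im=dict(np.load(f'pics/{n}1.npz')); o=meas(im); x,r=ringfit(o['ring'],[.593,.033,.094],.25); print(n,x.round(4),np.degrees(x[3]).round(1),r)
    if n=='wrist': 
        s=state(); w=s['ee_rot']; R=Ro.from_quat(np.array(w)[[1,2,3,0]]).as_matrix(); print('cam in tool',R.T@(np.linalg.inv(im['view'])[:3,3]-s['ee_pos']))
        P=cloud(im)[110:140,485:510].reshape(-1,3); print('knob',np.median(P,0)); x0=x
        f=o['fence']; f=f[f[:,0]>.72]; print('fence',cv2.minAreaRect(f[:,:2].astype(np.float32)))
y=np.radians(14.5); c=x0[:3]; d,n=dn(y)
for sg in(1,-1):
    for b in(-.12,.022):
        print(sg,b,inverse_kinematics((c+.008*n+b*d).tolist(),quat(y,sg).tolist()))
E
```

```text
wrist [0.5929 0.0321 0.0956 0.2512] 14.4 0.0006039098144884058
cam in tool [ 0.07172914  0.00130176 -0.15498112]
knob [0.73700622 0.06955646 0.05719253]
fence ((0.7731528878211975, 0.06653515994548798), (0.014153889380395412, 0.17659935355186462), 14.513635635375977)
side [0.5935 0.0313 0.0988 0.3103] 17.8 0.0016915058567698647
scene [0.5919 0.0299 0.095  0.2516] 14.4 0.0018250370087717126
1 -0.12 None
1 0.022 [-0.15005652 -0.45378736  2.1481736   0.41978256  0.74861615 -2.17971794]
-1 -0.12 None
-1 0.022 [-0.15005652 -0.45378736  2.1481736   0.41978256  0.74861615  0.96187472]
```

```bash
python3 - <<'E'
from h import *
import h
c=np.array([.593,.0318,.0952]);y=np.radians(14.45);piv=c+.149*X(y);print('piv',piv)
for T in(40,45):
  h.T=np.radians(T)
  for yy in(y,y-.262):
    d,n=dn(yy);cc=piv-.149*X(yy)
    for b,l in((-.09,0),(-.07,0),(-.055,0),(-.04,0),(.022,0),(.022,.035)):
        q=inverse_kinematics((cc+.008*n+b*d+[0,0,l]).tolist(),quat(yy,-1).tolist()); print(T,round(yy,2),b,l,None if q is None else np.round(q,2))
E
```

```text
piv [0.7372865  0.06898072 0.0952    ]
40 0.25 -0.09 0 [-0.21 -0.69  2.11  0.33  1.1   1.05]
40 0.25 -0.07 0 [-0.19 -0.64  2.11  0.33  1.05  1.05]
40 0.25 -0.055 0 [-0.18 -0.6   2.11  0.32  1.01  1.05]
40 0.25 -0.04 0 [-0.17 -0.57  2.11  0.32  0.97  1.05]
40 0.25 0.022 0 [-0.13 -0.4   2.08  0.33  0.83  1.05]
40 0.25 0.022 0.035 [-0.13 -0.43  2.04  0.31  0.9   1.08]
40 -0.01 -0.09 0 [ 0.12 -0.71  2.13 -0.1   1.04  1.72]
40 -0.01 -0.07 0 [ 0.12 -0.66  2.12 -0.1   0.99  1.72]
40 -0.01 -0.055 0 [ 0.11 -0.63  2.12 -0.1   0.95  1.72]
40 -0.01 -0.04 0 [ 0.11 -0.59  2.12 -0.1   0.92  1.72]
40 -0.01 0.022 0 [ 0.1  -0.42  2.09 -0.1   0.78  1.72]
40 -0.01 0.022 0.035 [ 0.1  -0.45  2.05 -0.09  0.85  1.71]
45 0.25 -0.09 0 [-0.25 -0.78  2.21  0.41  1.03  0.98]
45 0.25 -0.07 0 [-0.23 -0.73  2.2   0.41  0.98  0.98]
45 0.25 -0.055 0 [-0.22 -0.69  2.2   0.41  0.94  0.98]
45 0.25 -0.04 0 [-0.2  -0.64  2.19  0.41  0.9   0.98]
45 0.25 0.022 0 [-0.15 -0.45  2.15  0.42  0.75  0.96]
45 0.25 0.022 0.035 [-0.15 -0.49  2.11  0.39  0.82  1.  ]
45 -0.01 -0.09 0 [ 0.13 -0.81  2.23 -0.12  0.95  1.75]
45 -0.01 -0.07 0 [ 0.13 -0.76  2.22 -0.12  0.9   1.75]
45 -0.01 -0.055 0 [ 0.12 -0.71  2.21 -0.12  0.86  1.75]
45 -0.01 -0.04 0 [ 0.12 -0.67  2.21 -0.12  0.82  1.75]
45 -0.01 0.022 0 [ 0.1  -0.47  2.16 -0.13  0.67  1.75]
45 -0.01 0.022 0.035 [ 0.1  -0.5   2.12 -0.12  0.75  1.74]
```

```bash
cat >> h.py <<'E'
C=np.array([.593,.0318,.0952]);Y0=np.radians(14.45);PIV=C+.149*X(Y0)
E
python3 - <<'E'
from h import *
from m import meas
close(); d,n=dn(Y0)
move_to((C+.008*n-.09*d).tolist(),quat(Y0,-1).tolist())
s=state(); print(s['time'],s['ee_pos'],s['finger_gap'],Z())
im=snap('wrist','w2'); o=meas(im); x,r=ringfit(o['ring'],C,Y0); print(len(o['ring']),x.round(4),r)
snap('side','s2')
E
```

```text
2.5917 [0.53727144 0.01723486 0.16605467] 0.00030168947729842843 [0.39361415 0.49013985 1.27476658]
2850 [0.5927 0.0321 0.0955 0.253 ] 0.0006106045511427873
```

View pics/w2.png

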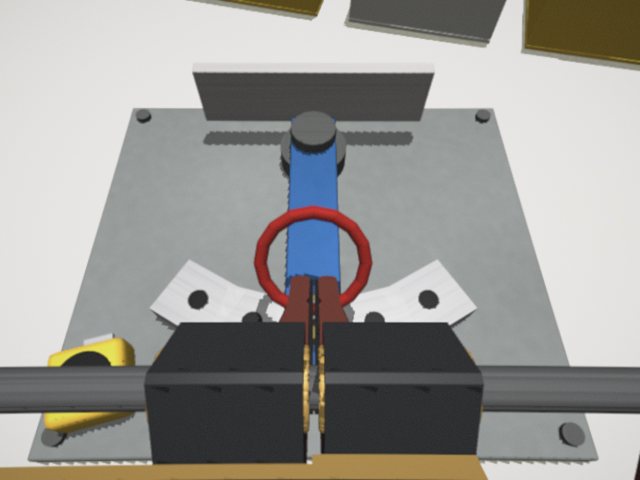

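The fingers at (313,290) line up with the ring centre at (313,260), and the torus fit repeats to 0.5 mm. I'll go in and lift in small steps, watching the force.

```bash
python3 - <<'E'
from h import *
d,n=dn(Y0); p=C+.008*n+.024*d; q=quat(Y0,-1).tolist()
move_l(p.tolist(),speed=.1); hold(.2); f0=Z(); print(state()['time'],f0)
c=None; z=0
while z<.045:
    z+=.002; move_l((p+[0,0,z]).tolist(),speed=.04); f=Z()-f0; print(round(z,3),f.round(1),state()['ee_pos'][2].round(4))
    if c is None and f[2]<-2.5: c=z
    if np.linalg.norm(f)>22 or (c and z>=c+.0045): break
print(state()['time'],c)
im=snap('wrist','w3'); from m import meas
o=meas(im); x,r=ringfit(o['ring'],C,Y0); print(len(o['ring']),x.round(4),r)
np.save('st.npy',np.r_[f0,z,c or 0])
E
```

```text
4.1833 [ 0.61461361  0.30085306 -0.71095203]
0.002 [-1.3  0.3  0. ] 0.0864
0.004 [-1.1 -1.2  0.4] 0.0882
0.006 [-1.1  0.   0.9] 0.0902
0.008 [-1.3 -0.1 -0.8] 0.0916
0.01 [-3.   0.3 -4. ] 0.0924
0.012 [-5.6 -1.5 -4.5] 0.0946
0.014 [-7.3 -0.7 -4.4] 0.097
0.016 [-7.5 -0.9 -5.2] 0.099
6.1833 0.01
3698 [0.5926 0.0321 0.1017 0.2522] 0.0039434054969738905
```

```bash
cat >> h.py <<'E'
def fing(pts):  # rid of points inside/behind ring: trimmed fit over arm yaw + height only
    best=None
    for h0 in np.arange(0,.026,.004):
        def res(p,P=pts):
            y=p[0]; c=PIV-.149*X(y); c[2]=C[2]+p[1]
            n=np.array([-np.cos(.698)*np.cos(y),-np.cos(.698)*np.sin(y),np.sin(.698)])
            q=P-c; a=q@n; r=np.linalg.norm(q-a[:,None]*n,axis=1); return np.hypot(r-.032,a)-.004
        for y0 in (Y0,Y0-.13,Y0-.262):
            s=least_squares(res,[y0,h0],loss='cauchy',f_scale=.001)
            if best is None or s.cost<best[0]: best=(s.cost,s.x,np.mean(np.abs(s.fun)<.002))
    return 'arm %.4f pin %.4f inl %.2f'%(best[1][0]-Y0,best[1][1],best[2])
def look(f):
    from m import meas
    for n in('wrist','side'): 
        o=meas(snap(n,n[0]+f)); print(n,len(o['ring']),fing(o['ring']))
E
python3 - <<'E'
from h import *
from m import meas
for f in('w2','w3','s2'): print(f,fing(meas(dict(np.load(f'pics/{f}.npz')))['ring']))
st=np.load('st.npy'); f0=st[:3]; d,n=dn(Y0); p=C+.008*n+.024*d; z=st[3]
while z<.0285:
    z+=.002; move_l((p+[0,0,z]).tolist(),speed=.04); f=Z()-f0; print(round(z,3),f.round(1),state()['ee_pos'].round(4))
    if np.linalg.norm(f)>22: break
look('4'); print(state()['time']); st[3]=z; np.save('st.npy',st)
E
```

```text
w2 arm -0.0021 pin 0.0004 inl 1.00
w3 arm -0.0027 pin 0.0066 inl 0.99
s2 arm -0.0056 pin 0.0005 inl 0.79
0.018 [-8.1 -2.  -5.6] [0.6143 0.0375 0.1011]
0.02 [-6.7 -1.7 -5.5] [0.6143 0.0376 0.1031]
0.022 [-7.3 -1.8 -5.7] [0.6143 0.0376 0.1051]
0.024 [-6.2 -1.3 -6.4] [0.6143 0.0375 0.1071]
0.026 [-7.3 -2.1 -5.7] [0.6143 0.0376 0.1091]
0.028 [-7.1 -1.5 -6.9] [0.6143 0.0375 0.111 ]
0.03 [-7.  -1.1 -6. ] [0.6143 0.0376 0.113 ]
wrist 3698 arm -0.0032 pin 0.0205 inl 0.99
side 5 arm 0.0220 pin 0.0237 inl 0.60
8.0833
```

View pics/w4.png

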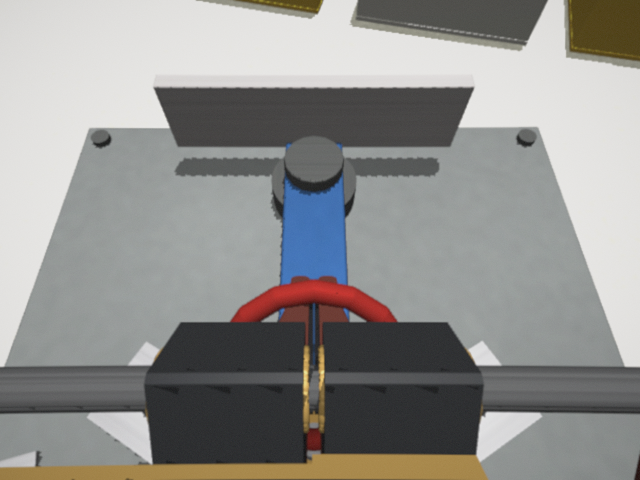

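Pin is at 20.5 mm, with a steady load of about 9 N. Now I'll swing along the arc about the pivot, turning the tool with it.

```bash
cat >> h.py <<'E'
def arc(a0,a1,z,k,sp=.04):
    f0=np.load('st.npy')[:3]
    for a in np.linspace(a0,a1,k+1)[1:]:
        y=Y0+a; d,n=dn(y); c=PIV-.149*X(y); move_l((c+.008*n+.024*d+[0,0,z]).tolist(),speed=sp,orientation=quat(y,-1).tolist())
        f=Z()-f0; print(round(a,3),f.round(1))
        if np.linalg.norm(f)>22: print('STOP'); break
E
python3 - <<'E'
from h import *
z=np.load('st.npy')[3]
arc(0,-.24,z,6); hold(.2); look('5'); print(state()['time'])
E
```

```text
-0.04 [-7.3 -1.3 -6.4]
-0.08 [-6.5 -1.9 -6.5]
-0.12 [-5.8 -0.4 -7. ]
-0.16 [-6.1 -0.6 -6. ]
-0.2 [-6.7 -1.1 -7.2]
-0.24 [-6.7 -1.3 -5.9]
wrist 3696 arm -0.2494 pin 0.0204 inl 0.99
side 63 arm -0.2295 pin 0.0272 inl 0.65
10.0333
```

```bash
python3 - <<'E'
from h import *
st=np.load('st.npy'); z=st[3]; f0=st[:3]
arc(-.24,-.258,z,1); hold(.2); look('6')
y=Y0-.258; d,n=dn(y); c=PIV-.149*X(y)+.008*n+.024*d
while z>.0061:
    z-=.003; move_l((c+[0,0,z]).tolist(),speed=.04); f=Z()-f0; print(round(z,3),f.round(1))
hold(.2); look('7'); print(state()['time']); st[3]=z; np.save('st.npy',st)
E
```

```text
-0.258 [-6.1 -1.8 -7.3]
wrist 3699 arm -0.2651 pin 0.0204 inl 0.99
side 74 arm -0.2705 pin 0.0232 inl 0.74
0.027 [-6.3  0.  -6.2]
0.024 [-8.  -0.1 -5.6]
0.021 [-8.3  0.2 -5.7]
0.018 [-8.3 -0.  -6.3]
0.015 [-10.    0.4  -4.6]
0.012 [-9.2  0.2 -3.5]
0.009 [-8.7 -0.2 -4.6]
0.006 [-2.1  1.  -5. ]
wrist 3731 arm -0.2645 pin 0.0002 inl 0.99
side 79 arm -0.2662 pin 0.0001 inl 0.65
12.8833
```

View pics/w7.png

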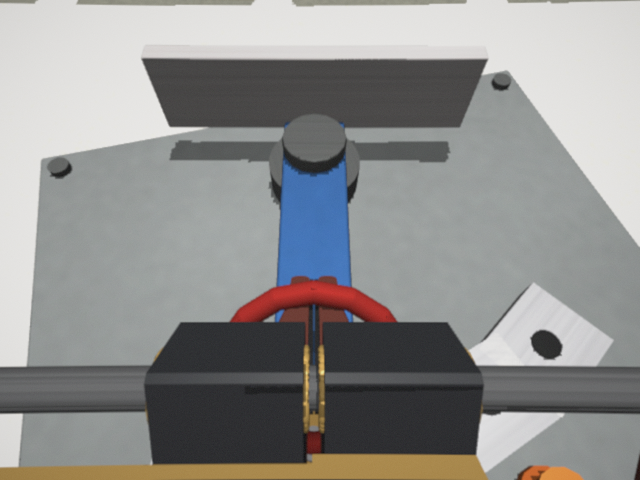

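The pin is home: fitted height 0.2 mm, arm −0.2645 against a start reading of −0.0025. Next I'll lower the finger off the bar, withdraw along its axis, then check.

```bash
python3 - <<'E'
from h import *
st=np.load('st.npy'); f0=st[:3]
y=Y0-.258; d,n=dn(y); c=PIV-.149*X(y)+.008*n+.024*d
for z in(.002,-.003): move_l((c+[0,0,z]).tolist(),speed=.04); print(z,(Z()-f0).round(1))
for b in(.02,.05,.08,.11): move_l((c+[0,0,-.003]-b*d).tolist(),speed=.1); print(b,(Z()-f0).round(1))
hold(.2); look('8')
p=np.array(state()['ee_pos']); move_l((p+[0,0,.08]).tolist(),speed=.12); hold(.2)
look('9'); snap('scene','sc9'); print(state()['time'],Z())
from m import meas
for f in('wrist1','side1','s9','w9'):
    o=meas(dict(np.load(f'pics/{f}.npz'))); print(f,[(k,np.median(o[k],0).round(4).tolist()) for k in('green','orange','tape') if len(o[k])])
E
```

```text
0.002 [ 0.2 -0.2  0.9]
-0.003 [-0.7  0.7  0.1]
0.02 [-1.2  0.2 -0. ]
0.05 [-0.  -0.4 -0.6]
0.08 [-1.3 -0.5  0.2]
0.11 [-0.5 -0.1  0.4]
wrist 3105 arm -0.2627 pin 0.0005 inl 1.00
side 139 arm -0.2310 pin 0.0010 inl 0.76
wrist 1347 arm -0.2628 pin 0.0003 inl 1.00
side 134 arm -0.2346 pin 0.0008 inl 0.78
16.5667 [0.12191681 0.09551192 0.4470685 ]
wrist1 [('green', [0.5235, 0.0711, 0.0348]), ('orange', [0.5499, -0.0305, 0.0343]), ('tape', [0.5019, 0.143, 0.0403])]
side1 [('green', [0.519, 0.0656, 0.031]), ('orange', [0.5483, -0.043, 0.0325]), ('tape', [0.4968, 0.144, 0.039])]
s9 [('green', [0.5192, 0.0644, 0.0286]), ('orange', [0.5476, -0.0426, 0.0323]), ('tape', [0.4973, 0.1456, 0.0388])]
w9 [('green', [0.5142, 0.0711, 0.0348])]
```

View pics/w9.png

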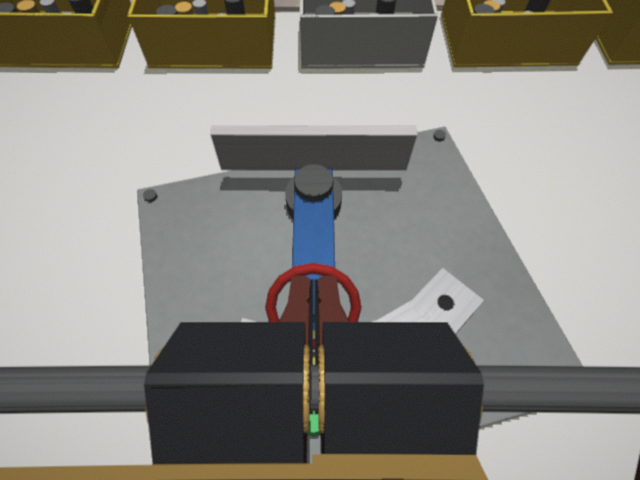

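View pics/s9.png

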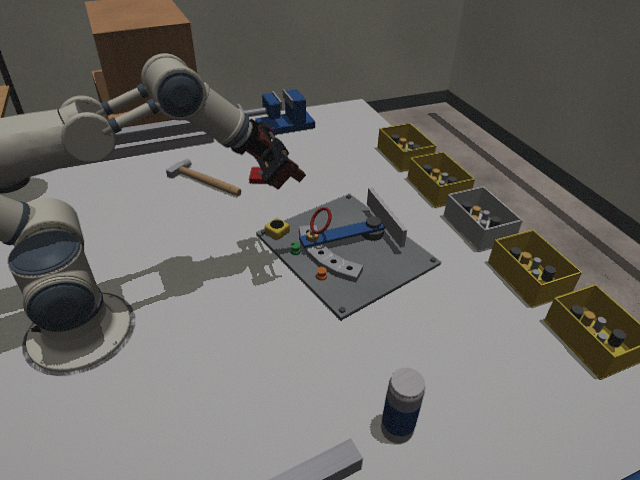

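The arm is one hole over beside the green marker (295,248). Orange (321,272), the tape and the rest are where they were, and the gripper is clear. I'm handing in.

```bash
python3 -c "
from h import *
print(state()['time']); job_done()"
```

```text
16.5667
the job is handed in; nothing more can be done
```

The jig is set one hole over, at hole_left beside the green marker, with the pin fully home. I handed the job in at 16.6 s. I put the closed fingertips through the ring without pinching it and lifted the pin to about 20 mm. I then swung the arm clockwise one hole, let the pin down, backed out along the finger axis and raised clear.

- **Arm and pin:** The last wrist-camera fit gave the arm at −0.263 rad and the pin at 0.3 mm. The force returned to zero once the finger was off the ring, and the load stayed at about 11 N or less throughout.
- **Other objects:** The side camera puts both markers and the tape within about 2 mm of where they were, which is within its noise. The hammer, weld magnet, spray can and tube offcut I only compared by eye in the pictures, and they look unmoved.
- **Disagreement:** The side camera's coarser fit read the arm at −0.235 rad, but only 134 ring pixels and 78% of them fitted. I trusted the wrist fit, because a pin that is fully home only fits the arm being in the hole.

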